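# Hang the meat mallet back in its bench hanger

### The job

Lift the meat mallet out of the crock, pass its handle down through the hole of the steel hanger on the bench, and turn it gently by feel until the head goes fully home between the four lugs of the saddle. Lower it by hand all the way, never drop it from a height or force it, leave it hanging there released, and do not disturb the other things on the bench.

Things in the scene. Friction and masses are not known exactly. Their poses are not given: they have to be found in the camera images.
- mallet_head (a point): Centre of the head of a bare aluminium meat mallet (T shape, 0.34 to 0.53 kg, standing handle down in the crock). Head 70 mm long (this point's x, toothed ends), 40 wide (y), 50 tall (z). Round handle 22 mm thick, 110 mm long, round-ended, along -z from the middle of the underside. Grip across the 40 mm, best in the upper half. Turning it end for end makes no difference.
- crock_mouth (a point): Centre of the mouth of the heavy fixed white crock, 135 mm above the bench; neck 68 mm outside, 54 mm inside. The mallet's head rests on its rim at the start, handle hanging inside, some mm off centre.
- saddle (a point): Fixed steel hanger: centre of its 27 mm through hole at the top of the white nylon saddle plate (66 x 62 mm, 15 thick), 130 mm above the bench. Four lugs near the plate's corners rise 12 mm and leave a channel 43 mm wide for the 40 mm wide head; each side's two lugs are 35 mm apart (room for a finger). Home: underside of the head on the plate. Over about 3 degrees off, it stays on the lugs, 12 mm high.
- stand: The same hanger; origin on the bench under the hole, axes as saddle. Post 85 mm from the hole along +x, lower than the plate. Axes are those of post and base, NOT of the channel: the plate is clamped (holds 4 N m) with its channel turned an unmeasured angle, up to 26 degrees either way about z, from the x axis; feel for it (or look). It breaks at 60 N.
- olive_jar: Bystander: glass jar 68 mm across, 95 mm tall; origin under its centre.
- rolling_pin: Bystander: wooden rolling pin 60 mm thick, 450 mm long along its y; origin under its centre.
- bowl: Bystander: steel bowl 170 mm across, 70 mm tall; origin under its centre.
- scraper: Bystander: flat dough scraper 100 x 150 mm, 18 mm tall; origin under its centre.
- cutter: Bystander: steel cutter ring 72 mm across, 45 mm tall; origin under its centre.
- shaker: Bystander: aluminium flour shaker 66 mm across, 100 mm tall; origin under its centre.
- palette_knife: Bystander: palette knife 230 mm long along its x, 14 mm tall; origin where the blade meets the wooden grip.
Not all that is in view belongs to the job. Leave any brown or turquoise look-alike of the part that bears mallet_head alone.

How it is judged:
By the outcome, as a careful person would: the job done as asked, in the order asked, and still so for the second after the job is handed in, with the robot touching nothing.
It also fails if it takes over 61 s, if anything falls off the work surface, if the arm or the gripper's body presses on something with over 40 N, if the wrist force passes 120 N, or if a joint passes its speed limit or range.

### The arm

A 6-joint arm with a two-finger parallel gripper is mounted at the origin on the work surface. World frame = base frame: x ahead of the robot, y to its left, z up, the work surface at z = 0. Lengths are in m, angles in rad, forces in N, time in s.
With the tool pointing down it reaches from about 0.375 to 0.9 m from the base axis. Payload 3.1 kg.
Tool frame: the origin (TCP) lies at the very end of the fingers, on their centre line; the grasp point (between the pads) lies 19 mm behind it; z points along the fingers, y is the direction in which the jaws open and shut (so a half turn about z gives the same grasp; the last joint's range is limited). The gripper opens to 85 mm and grips with 20 to 120 N. Pads are 22 mm wide; open, the fingers measure 114 mm over their backs; the gripper's body (76 mm by 85 mm) begins 54 mm behind the grasp point. The pads swing forward as they close: fully open they stand 13 mm farther back than shut.
Start: joints at [-1.502, 0.527, 1.433, -0, 1.181, -0.178], TCP at [0.153, -0.606, 0.231] pointing down, gripper open.
Joint ranges: [-3.08, 3.08], [-0.75, 2.2], [0.22, 2.44], [-1.43, 4.57], [0, 2.65], [-2.85, 2.85]. Speed limits (rad/s): [2.79, 2.79, 3.14, 3.14, 3.14, 3.14].

### API

Orientations are given as a unit quaternion [x, y, z, w].
In Python, from station import manip gives the robot as it stands. The module is installed in compiled form; this text tells all that it offers.
- The arm moves only by the tool send_rows, never from a script. Its argument "commands" is a list of rows, each an object with "delta_pos": the shift along the world's x, y, z in cm, a list of three; "yaw": the turn about the world's z in rad. A call has 1 to 10 rows; each row shifts and turns the pose as measured when the row begins; what a row does not reach is not made up. A row lasts 1/8 s, in which the tool goes at most 62.5 mm and 10.7 degrees, less where a joint would pass 70% of its speed; a pose out of reach is approached as far as the arm can. A call is refused whole if a number of a shift passes 6.25 or a number of a turn 0.188, either way. A call with a gripper value outside its range is refused whole. "grip" is the closure, from -1 (fully open) to 1 (shut), set as the call begins (left out, the last holds). The fingers move at their own pace and stop on an object; "force" is the grip in N (left out, the last holds). Time passes only in rows, so rows that do not move let the fingers close. It gives the time, the measured TCP pose, the force and the opening at its end, in the units of the state.
- manip.sense(): the state, without advancing time (a new reading comes with each control period).
- manip.snapshot(name): name is "scene" or "top"; returns the picture (384x512x3 uint8, blue, green, red); there is no depth.
- manip.get_calibration(name): a dict with "fx", "fy", "cx", "cy" (pixels), "world_to_cam" (4x4, takes a point from world to camera coordinates). Camera axes: x right, y down, z forward; pixel columns grow to the right and rows downward; lengths in m; the calibration is good to about 2 mm. A picture is of the moment at which its call begins. get_calibration takes no time and is no camera call.
- manip.sign_off(): hands the job in, once; it reports no verdict.
The state is a dict: "t": time; "q": joint angles; "qd": joint speeds; "tau": joint torques, N m; "tcp_pos": TCP position; "tool_rot": TCP orientation; "force": force on the tool from outside, world axes, zero at the start; "ft_torque": the same for the moment, N m; "finger_gap": opening from 0.0 (shut) to 1.0 (fully open).
Only numpy, scipy, OpenCV 4.12 (cv2) and the standard library are available. Lean on these libraries where they do the work, as an engineer would, in place of code of your own. Each camera call takes 0.05 s, during which the arm holds its last target. There are 200 camera calls.

## Working session

There is one attempt and no reset: what is moved stays moved. The work goes in short steps, Python scripts to look and compute and a tool call to move; the robot and the scene stay as the last step left them, time stands still between calls to the robot, and variables do not carry over. Pictures are saved under pics/ and viewed, about 8 in all and at most 12, crops included, and the job is handed in when it is done.

Besides the shell and the picture viewer there is one more tool, called after ">>>" by a JSON object that holds its "op" and its "data", one argument or row to a line. send_rows: Moves the arm, as the interface text tells. Its arguments: {"type":"object","properties":{"commands":{"type":"array","items":{"type":"object","properties":{"delta_pos":{"type":"array","items":{"type":"number"}},"yaw":{"type":"number"}}}},"grip":{"type":"number"},"force":{"type":"number"}},"required":["commands"]}

```bash
mkdir -p pics
cat > h.py <<'E'
import numpy as np, cv2
from station import manip
def proj(n,p):
    c=manip.get_calibration(n);T=np.array(c["world_to_cam"]);q=T[:3,:3]@np.array(p)+T[:3,3]
    return c["fx"]*q[0]/q[2]+c["cx"],c["fy"]*q[1]/q[2]+c["cy"]
def ray(n,u,v):
    c=manip.get_calibration(n);T=np.array(c["world_to_cam"]);R=T[:3,:3]
    return -R.T@T[:3,3], R.T@np.array([(u-c["cx"])/c["fx"],(v-c["cy"])/c["fy"],1])
def onz(n,u,v,z):
    o,d=ray(n,u,v);return o+d*(z-o[2])/d[2]
def tri(a,b):
    A=np.zeros((3,3));B=np.zeros(3)
    for o,d in(a,b):
        d=d/np.linalg.norm(d);M=np.eye(3)-np.outer(d,d);A+=M;B+=M@o
    return np.linalg.solve(A,B)
E
python3 - <<'E'
from h import *
s=manip.snapshot("scene");t=manip.snapshot("top")
cv2.imwrite("pics/s0.png",s);cv2.imwrite("pics/t0.png",t)
for n in("scene","top"):
    print(n,ray(n,256,192),manip.get_calibration(n)["fx"])
print(manip.sense())
E
```

```text
scene (array([ 1.19475379, -0.42456195,  1.42197534]), array([-0.42350001,  0.30575927, -0.85285632])) 421.8941307686687
top (array([ 3.25112361e-01, -6.91801671e-04,  1.43067461e+00]), array([ 0.16840426, -0.01324285, -0.98566245])) 374.2154945506996
{'t': 0.1, 'q': array([-1.50250355e+00,  5.28387702e-01,  1.43378317e+00,  1.78446138e-05,
        1.18139834e+00, -1.78501541e-01]), 'qd': array([-0.00096264, -0.002805  , -0.00281811, -0.00011223, -0.00180066,
       -0.00127254]), 'tau': array([-7.72288149e-05, -4.43305635e+01, -1.78586733e+01, -1.56817932e-04,
        3.88416258e-03, -8.55395371e-06]), 'tcp_pos': array([ 0.15267303, -0.60539898,  0.2304197 ]), 'tool_rot': array([ 9.92396160e-01,  1.23080807e-01,  6.26692609e-05, -9.86321310e-04]), 'force': array([-0.2314484 , -0.54548689,  0.29151589]), 'ft_torque': array([ 0.02826178, -0.02530615,  0.00944639]), 'finger_gap': 0.9994924351492982}
```

View pics/s0.png

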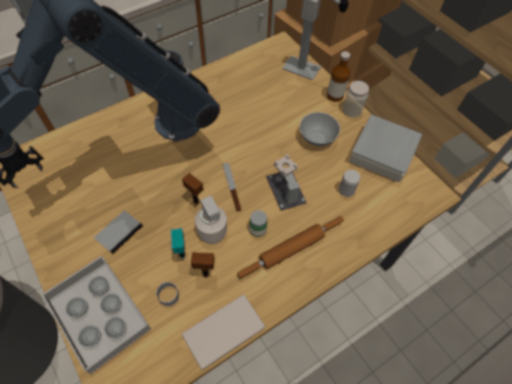

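View pics/t0.png

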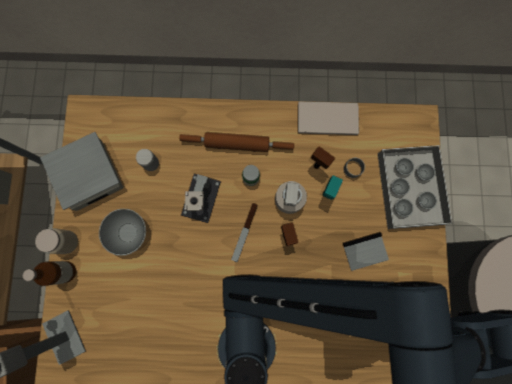

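The scene shows several mallets. At top (291,195) / scene (210,212) a bare aluminium T stands in the white crock, which fits the description. Top (322,157), (290,233) are brown look-alikes and (332,187) is turquoise. The hanger with its white plate is at top (195,200) / scene (287,165). I'll confirm this in one enlarged crop.

Run:
```python
from h import *
s=cv2.imread("pics/s0.png");t=cv2.imread("pics/t0.png")
def c(i,u,v,w=25,h=25,k=8): return cv2.resize(i[v-h:v+h,u-w:u+w],None,fx=k,fy=k,interpolation=cv2.INTER_CUBIC)[:300,:400]
def c(i,u,v,w=33,h=25): return cv2.resize(i[v-h:v+h,u-w:u+w],(400,300),interpolation=cv2.INTER_CUBIC)
m=np.vstack([np.hstack([c(s,211,218),c(t,291,195)]),np.hstack([c(s,287,175),c(t,200,198)])])
cv2.imwrite("pics/c1.png",m)
```

```text
(no output)
```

View pics/c1.png

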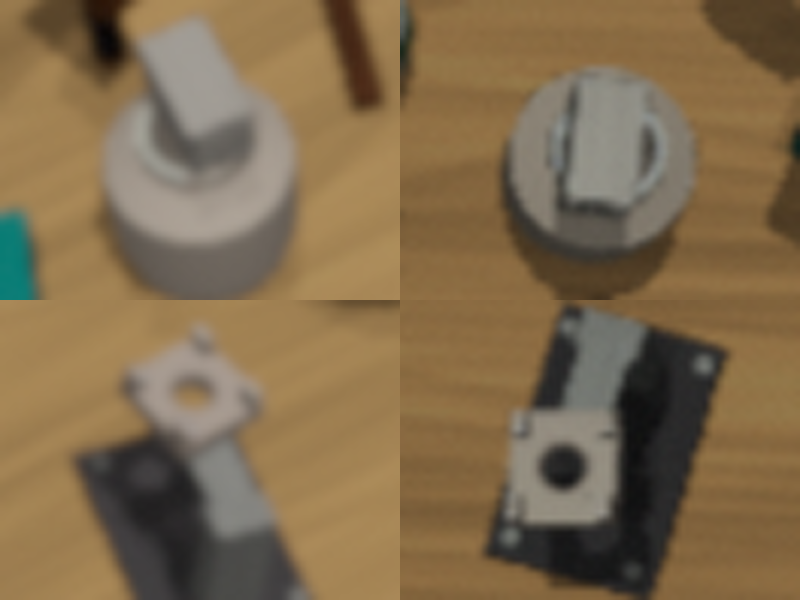

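Run:
```python
from h import *
T=lambda x,y,u,v:(u-33+(x%400 if x<800 else 400)/6.06, v-25+(y%300)/6)
# head top face, z=.185
ht=[T(x,y,291,195) for x,y in[(577,80),(648,83),(633,207),(565,202)]]
hs=[T(x,y,211,218) for x,y in[(139,42),(197,17),(250,107),(195,135)]]
for n,c in(("top",ht),("scene",hs)):
    P=np.array([onz(n,*q,.185) for q in c]);print(n,P[:,:2].round(4).tolist(),P.mean(0).round(4))
    e=P[0]-P[3]+P[1]-P[2];w=P[0]-P[1]+P[3]-P[2];print(np.degrees(np.arctan2(e[1],e[0])),np.linalg.norm(e)/2,np.linalg.norm(w)/2, np.degrees(np.arctan2(w[1],w[0])))
print("tri",tri(ray("top",*np.mean(ht,0)),ray("scene",*np.mean(hs,0))))
# hole
a=T(562,466,200,198);b=T(193,392,287,175)
print("hole",onz("top",*a,.13),onz("scene",*b,.13),tri(ray("top",*a),ray("scene",*b)))
p=[T(x,y,200,198) for x,y in[(512,410),(618,408),(617,525),(508,521)]]
P=np.array([onz("top",*q,.13) for q in p]);print(P[:,:2].round(4).tolist())
# masks
t=cv2.imread("pics/t0.png");s=cv2.imread("pics/s0.png")
for n,i,u,v in(("top",t,194,200),("scene",s,286,165)):
    g=cv2.resize(i[v-16:v+17,u-16:u+17],None,fx=8,fy=8,interpolation=cv2.INTER_CUBIC)
    hsv=cv2.cvtColor(g,cv2.COLOR_BGR2HSV);m=((hsv[...,2]>120)&(hsv[...,1]<65)).astype(np.uint8)*255
    m=cv2.morphologyEx(m,cv2.MORPH_OPEN,np.ones((25,25)))
    cs,_=cv2.findContours(m,cv2.RETR_EXTERNAL,cv2.CHAIN_APPROX_NONE);c=max(cs,key=cv2.contourArea)
    # map contour to plate plane then rect
    W=np.array([onz(n,u-16+(x+.5)/8-.5,v-16+(y+.5)/8-.5,.13)[:2] for x,y in c[:,0]],np.float32)
    print(n,cv2.minAreaRect(W*1000))
# post: dark base corners
for x,y in[(570,310),(728,352),(487,553),(645,597)]: print(onz("top",*T(x,y,200,198),.0).round(3))
```

```text
top [[0.5707, -0.1226], [0.57, -0.1624], [0.499, -0.1544], [0.5008, -0.1166]] [ 0.5351 -0.139   0.185 ]
-5.6501716056119795 0.0707395305769724 0.03880501729530319 88.19753188945586
scene [[0.5058, -0.1558], [0.5092, -0.1202], [0.5754, -0.1252], [0.5743, -0.1596]] [ 0.5412 -0.1402  0.185 ]
176.21422205039258 0.06751197562904628 0.03508022774921257 -93.68365184923037
tri [ 0.53674548 -0.13913769  0.1766858 ]
hole [0.5105574  0.19938392 0.13      ] [0.51632636 0.19718431 0.13      ] [0.51187003 0.20091493 0.12168665]
[[0.5429, 0.2301], [0.5458, 0.1687], [0.4768, 0.1659], [0.4774, 0.2287]]
top ((513.903564453125, 201.0182647705078), (68.49847412109375, 59.52107238769531), 2.6703684329986572)
scene ((514.8267822265625, 197.06446838378906), (72.78388977050781, 68.1488037109375), 2.914363145828247)
[0.632 0.22  0.   ]
[0.607 0.117 0.   ]
[0.472 0.264 0.   ]
[0.446 0.163 0.   ]
```

>>> {"op": "send_rows", "data": {
  "commands": [
    {"delta_pos": [3.8, 4.7, 1], "yaw": -0.04},
    {"delta_pos": [3.8, 4.7, 1], "yaw": -0.04},
    {"delta_pos": [3.8, 4.7, 1], "yaw": -0.04},
    {"delta_pos": [3.8, 4.7, 1], "yaw": -0.04},
    {"delta_pos": [3.8, 4.7, 1], "yaw": -0.04},
    {"delta_pos": [3.8, 4.7, 1], "yaw": -0.04},
    {"delta_pos": [3.8, 4.7, 0], "yaw": -0.04},
    {"delta_pos": [3.8, 4.7, 0], "yaw": -0.04},
    {"delta_pos": [3.8, 4.7, 0], "yaw": 0},
    {"delta_pos": [3, 3, 0], "yaw": 0}
  ],
  "grip": -1
}}

```text
t: 1.35
tcp_pos: [0.5294, -0.1401, 0.2882]
tool_rot: [0.999, -0.046, 0.0, -0.002]
force: [0.4, -0.1, -0.1]
finger_gap: 1.002
```

>>> {"op": "send_rows", "data": {
  "commands": [
    {"delta_pos": [0.7, 0.1, -3], "yaw": 0.014},
    {"delta_pos": [0, 0, -3], "yaw": 0},
    {"delta_pos": [0, 0, -3]},
    {"delta_pos": [0, 0, -2]},
    {"delta_pos": [0, 0, -1.5]},
    {"delta_pos": [0, 0, -1]},
    {"delta_pos": [0, 0, 0]}
  ]
}}

```text
validation failed for argument at $.co...
```

Rows apparently need both keys.

>>> {"op": "send_rows", "data": {
  "commands": [
    {"delta_pos": [0.7, 0.1, -3], "yaw": 0.014},
    {"delta_pos": [0, 0, -3], "yaw": 0},
    {"delta_pos": [0, 0, -3], "yaw": 0},
    {"delta_pos": [0, 0, -2], "yaw": 0},
    {"delta_pos": [0, 0, -1.5], "yaw": 0},
    {"delta_pos": [0, 0, -1], "yaw": 0},
    {"delta_pos": [0, 0, 0], "yaw": 0}
  ]
}}

```text
t: 2.22
tcp_pos: [0.5385, -0.1344, 0.1479]
tool_rot: [0.999, -0.035, 0.001, -0.003]
force: [-0.1, 0.3, 0.5]
finger_gap: 1.001
```

>>> {"op": "send_rows", "data": {
  "commands": [
    {"delta_pos": [-0.1, -0.5, 0], "yaw": -0.01},
    {"delta_pos": [0, 0, 0], "yaw": 0}
  ]
}}

```text
t: 2.48
tcp_pos: [0.5384, -0.1403, 0.1492]
tool_rot: [0.999, -0.04, 0.002, -0.002]
force: [-0.8, -0.8, 0.1]
finger_gap: 1.004
```

Run:
```python
from h import *
s=manip.snapshot("scene");t=manip.snapshot("top")
def c(i,u,v,w=33,h=50): return cv2.resize(i[v-h:v+h,u-w:u+w],(396,600),interpolation=cv2.INTER_CUBIC)
cv2.imwrite("pics/c2.png",np.hstack([c(s,211,200),c(t,291,195)]))
p=manip.sense()["tcp_pos"];print(p,proj("scene",p),proj("top",p))
```

```text
[ 0.53835202 -0.13999733  0.1492184 ] (np.float64(210.54326488076347), np.float64(209.96720162470226)) (np.float64(291.0961052787087), np.float64(194.56338117062367))
```

View pics/c2.png

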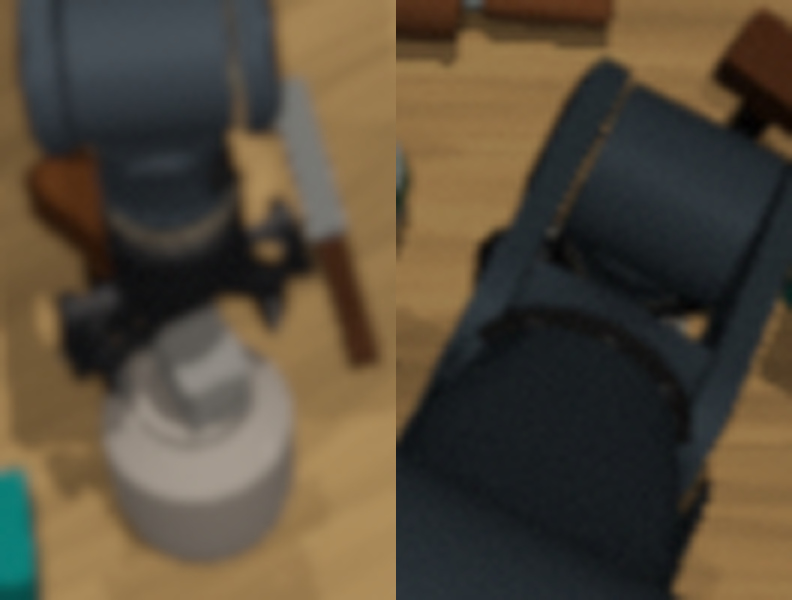

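The open fingers straddle the head (scene crop ~(200,360)), one on each side, so I'll close.

>>> {"op": "send_rows", "data": {
  "commands": [
    {"delta_pos": [0, 0, 0], "yaw": 0},
    {"delta_pos": [0, 0, 0], "yaw": 0},
    {"delta_pos": [0, 0, 0], "yaw": 0},
    {"delta_pos": [0, 0, 0], "yaw": 0},
    {"delta_pos": [0, 0, 0], "yaw": 0},
    {"delta_pos": [0, 0, 0], "yaw": 0}
  ],
  "grip": 1,
  "force": 60
}}

```text
t: 3.32
tcp_pos: [0.5387, -0.14, 0.1501]
tool_rot: [0.999, -0.04, 0.003, -0.002]
force: [-0.6, -0.8, -0.1]
finger_gap: 0.46
```

```bash
python3 -c "
from h import *
print(manip.sense())"
```

```text
{'t': 3.325, 'q': array([-0.45785728,  0.5446622 ,  1.68618436,  0.00668093,  0.90754381,
        1.18924826]), 'qd': array([-4.71437140e-04,  1.11891516e-04, -1.02570104e-03, -3.20286443e-03,
       -3.94144939e-05, -6.98759391e-04]), 'tau': array([-2.34690268e-02, -4.01348877e+01, -1.33155093e+01,  2.69069255e-02,
       -4.18888510e-02, -3.45123396e-02]), 'tcp_pos': array([ 0.53869314, -0.13997186,  0.15011542]), 'tool_rot': array([ 0.99918705, -0.04019604,  0.00253613, -0.00175437]), 'force': array([-0.60356035, -0.78874302, -0.10802929]), 'ft_torque': array([-0.08979742,  0.02149253, -0.08517522]), 'finger_gap': 0.4603994378957017}
```

>>> {"op": "send_rows", "data": {
  "commands": [
    {"delta_pos": [0, 0, 1], "yaw": 0},
    {"delta_pos": [0, 0, 2], "yaw": 0},
    {"delta_pos": [0, 0, 2], "yaw": 0},
    {"delta_pos": [0, 0, 2], "yaw": 0},
    {"delta_pos": [0, 0, 2], "yaw": 0},
    {"delta_pos": [0, 0, 2], "yaw": 0},
    {"delta_pos": [0, 0, 2], "yaw": 0},
    {"delta_pos": [0, 0, 1.5], "yaw": 0},
    {"delta_pos": [0, 0, 0.5], "yaw": 0}
  ]
}}

```text
t: 4.45
tcp_pos: [0.5327, -0.137, 0.3021]
tool_rot: [0.999, -0.04, -0.004, -0.005]
force: [-0.3, -0.4, -3.3]
finger_gap: 0.459
```

```bash
python3 -c "
from h import *
print({k:v.round(4) for k,v in manip.sense().items() if k in('tcp_pos','tool_rot','force','ft_torque')})"
```

```text
{'tcp_pos': array([ 0.5327, -0.137 ,  0.3021]), 'tool_rot': array([ 0.9992, -0.04  , -0.0043, -0.0049]), 'force': array([-0.2834, -0.4442, -3.3237]), 'ft_torque': array([ 0.0209, -0.0211, -0.0272])}
```

>>> {"op": "send_rows", "data": {
  "commands": [
    {"delta_pos": [-0.3, 3, 0], "yaw": 0.02},
    {"delta_pos": [-0.3, 4.5, 0], "yaw": 0.02},
    {"delta_pos": [-0.3, 4.5, 0], "yaw": 0.02},
    {"delta_pos": [-0.3, 4.5, 0], "yaw": 0.02},
    {"delta_pos": [-0.3, 4.5, 0], "yaw": 0.02},
    {"delta_pos": [-0.3, 4.5, 0], "yaw": 0.02},
    {"delta_pos": [0, 3.5, 0], "yaw": 0.01},
    {"delta_pos": [0, 2, 0], "yaw": 0},
    {"delta_pos": [0, 1, 0], "yaw": 0},
    {"delta_pos": [0, 0, 0], "yaw": 0}
  ]
}}

```text
t: 5.7
tcp_pos: [0.5075, 0.1916, 0.296]
tool_rot: [1.0, 0.026, -0.012, -0.004]
force: [0.4, 0.1, -4.0]
finger_gap: 0.46
```

Run:
```python
from h import *
s=manip.snapshot("scene");t=manip.snapshot("top")
def c(i,u,v,w=33,h=50): return cv2.resize(i[v-h:v+h,u-w:u+w],(396,600),interpolation=cv2.INTER_CUBIC)
cv2.imwrite("pics/c3.png",np.hstack([c(s,287,145),c(t,194,200)]))
p=manip.sense()["tcp_pos"];print(p,proj("scene",p),proj("top",p))
```

```text
[0.50769756 0.19080688 0.29608448] (np.float64(286.9407254245086), np.float64(136.358793094999)) (np.float64(188.55431462789915), np.float64(193.8050133895767))
```

View pics/c3.png

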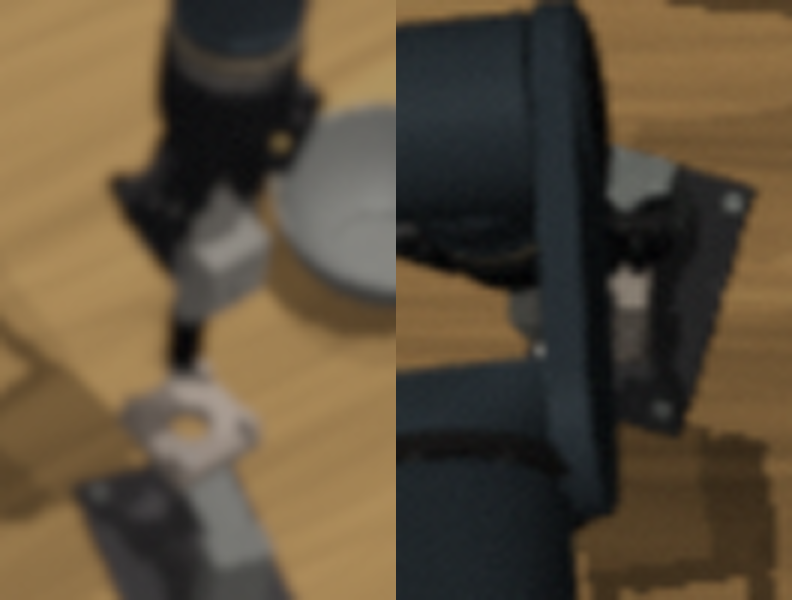

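```bash
cat >> h.py <<'E'
from scipy.spatial.transform import Rotation as Ro
def st():
    s=manip.sense();R=Ro.from_quat(s["tool_rot"]).as_matrix();p=s["tcp_pos"]
    print("t %.2f"%s["t"],"tcp",p.round(4),"z",R[:,2].round(4),"yaw %.3f"%np.arctan2(R[1,0],R[0,0]),"F",s["force"].round(1),"M",s["ft_torque"].round(3),"tip",(p+R[:,2]*.125).round(4),"und",(p+R[:,2]*.015).round(4))
    return p,R
E
python3 - <<'E'
from h import *
p,R=st()
for d in(.015,.07,.11,.125): print(d,np.round(proj("scene",p+R[:,2]*d),1))
for z in(.13,.115): print(np.round(proj("scene",[.5125,.199,z]),1))
s=manip.snapshot("scene");st()
g=s[135:185,255:320]
cv2.imwrite("pics/c4.png",cv2.resize(g,None,fx=12,fy=12,interpolation=cv2.INTER_CUBIC))
E
```

```text
t 5.80 tcp [0.5077 0.1908 0.2961] z [-0.0233  0.008  -0.9997] yaw 0.051 F [-0.  -0.6 -3.1] M [-0.013 -0.003  0.013] tip [0.5048 0.1918 0.1711] und [0.5073 0.1909 0.2811]
0.015 [286.5 139. ]
0.07 [285.1 148.5]
0.11 [284.1 155. ]
0.125 [283.8 157.4]
[285.6 164.4]
[285.3 166.7]
t 5.85 tcp [0.5079 0.1906 0.2962] z [-0.0229  0.0081 -0.9997] yaw 0.050 F [ 0.2 -0.9 -3.8] M [-0.043 -0.008 -0.016] tip [0.505  0.1916 0.1713] und [0.5075 0.1907 0.2812]
```

View pics/c4.png

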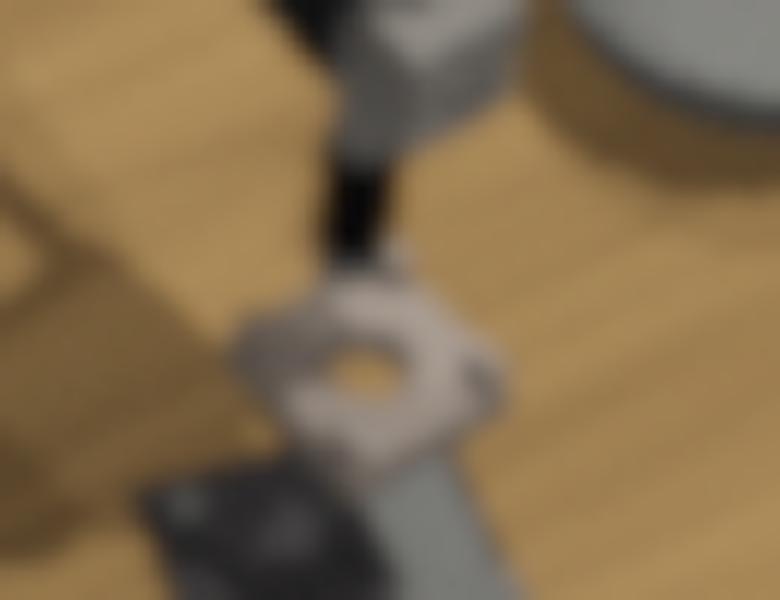

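Handle (crop ~(355,210)) hangs straight from the head, tip at about (284.4,157) px, within ~1 mm of the prediction. Hole centre is at (285.4,165.8) px, so about (0.5125, 0.200).

>>> {"op": "send_rows", "data": {
  "commands": [
    {"delta_pos": [0.4, 0.4, 0], "yaw": 0},
    {"delta_pos": [0.3, 0.3, 0], "yaw": 0},
    {"delta_pos": [0.1, 0.1, 0], "yaw": 0},
    {"delta_pos": [0, 0, 0], "yaw": 0}
  ]
}}

```text
t: 6.35
tcp_pos: [0.5173, 0.1972, 0.2964]
tool_rot: [1.0, 0.024, -0.011, -0.004]
force: [1.1, -0.1, -3.9]
finger_gap: 0.461
```

```bash
python3 -c "
from h import *
st()"
```

```text
t 6.35 tcp [0.5173 0.1972 0.2964] z [-0.0223  0.0078 -0.9997] yaw 0.047 F [ 1.1 -0.1 -3.9] M [ 0.    -0.024  0.003] tip [0.5145 0.1982 0.1714] und [0.5169 0.1973 0.2814]
```

>>> {"op": "send_rows", "data": {
  "commands": [
    {"delta_pos": [-0.2, 0.1, -0.5], "yaw": 0},
    {"delta_pos": [0, 0, -1], "yaw": 0},
    {"delta_pos": [0, 0, -1], "yaw": 0},
    {"delta_pos": [0, 0, -0.5], "yaw": 0},
    {"delta_pos": [0, 0, 0], "yaw": 0}
  ]
}}

```text
t: 6.98
tcp_pos: [0.5142, 0.1981, 0.2634]
tool_rot: [1.0, 0.024, -0.012, -0.004]
force: [0.0, 0.0, -4.9]
finger_gap: 0.462
```

```bash
python3 -c "
from h import *
st()"
```

```text
t 6.97 tcp [0.5142 0.1981 0.2634] z [-0.0246  0.0074 -0.9997] yaw 0.047 F [ 0.   0.  -4.9] M [-0.004 -0.03   0.044] tip [0.5111 0.1991 0.1384] und [0.5138 0.1983 0.2484]
```

>>> {"op": "send_rows", "data": {
  "commands": [
    {"delta_pos": [0.1, 0.05, -0.3], "yaw": 0},
    {"delta_pos": [0, 0, -0.4], "yaw": 0},
    {"delta_pos": [0, 0, -0.4], "yaw": 0},
    {"delta_pos": [0, 0, -0.4], "yaw": 0},
    {"delta_pos": [0, 0, 0], "yaw": 0}
  ]
}}

```text
t: 7.6
tcp_pos: [0.5158, 0.1987, 0.2478]
tool_rot: [1.0, 0.024, -0.012, -0.004]
force: [0.0, -0.1, -5.1]
finger_gap: 0.46
```

```bash
python3 -c "
from h import *
st()"
```

```text
t 7.60 tcp [0.5158 0.1987 0.2478] z [-0.0232  0.0076 -0.9997] yaw 0.047 F [ 0.  -0.1 -5.1] M [-0.024 -0.031 -0.01 ] tip [0.5129 0.1997 0.1229] und [0.5155 0.1988 0.2329]
```

>>> {"op": "send_rows", "data": {
  "commands": [
    {"delta_pos": [0, 0, -0.5], "yaw": 0},
    {"delta_pos": [-0.03, 0, -0.6], "yaw": 0},
    {"delta_pos": [-0.03, 0, -0.6], "yaw": 0},
    {"delta_pos": [-0.03, 0, -0.6], "yaw": 0},
    {"delta_pos": [0, 0, 0], "yaw": 0}
  ]
}}

```text
t: 8.22
tcp_pos: [0.5147, 0.1987, 0.2231]
tool_rot: [1.0, 0.024, -0.012, -0.004]
force: [0.1, 0.1, -3.2]
finger_gap: 0.459
```

```bash
python3 -c "
from h import *
st()"
```

```text
t 8.22 tcp [0.5147 0.1987 0.2231] z [-0.0236  0.0075 -0.9997] yaw 0.047 F [ 0.1  0.1 -3.2] M [-0.026  0.001 -0.005] tip [0.5118 0.1997 0.0981] und [0.5144 0.1988 0.2081]
```

>>> {"op": "send_rows", "data": {
  "commands": [
    {"delta_pos": [-0.02, 0, -0.8], "yaw": 0},
    {"delta_pos": [-0.02, 0, -0.8], "yaw": 0},
    {"delta_pos": [-0.02, 0, -0.8], "yaw": 0},
    {"delta_pos": [-0.02, 0, -0.8], "yaw": 0},
    {"delta_pos": [-0.02, 0, -0.8], "yaw": 0},
    {"delta_pos": [-0.02, 0, -0.8], "yaw": 0},
    {"delta_pos": [0, 0, -0.4], "yaw": 0},
    {"delta_pos": [0, 0, 0], "yaw": 0}
  ]
}}

```text
t: 9.22
tcp_pos: [0.5137, 0.1988, 0.1672]
tool_rot: [1.0, 0.024, -0.012, -0.004]
force: [-0.7, -0.4, -4.0]
finger_gap: 0.462
```

```bash
python3 -c "
from h import *
st()"
```

```text
t 9.22 tcp [0.5137 0.1988 0.1672] z [-0.0235  0.0076 -0.9997] yaw 0.047 F [-0.7 -0.4 -4. ] M [ 0.013 -0.035  0.01 ] tip [0.5107 0.1997 0.0422] und [0.5133 0.1989 0.1522]
```

>>> {"op": "send_rows", "data": {
  "commands": [
    {"delta_pos": [0, 0, -0.3], "yaw": 0},
    {"delta_pos": [0, 0, -0.3], "yaw": 0},
    {"delta_pos": [0, 0, -0.2], "yaw": 0},
    {"delta_pos": [0, 0, -0.2], "yaw": 0},
    {"delta_pos": [0, 0, -0.1], "yaw": 0}
  ]
}}

```text
t: 9.85
tcp_pos: [0.5144, 0.1989, 0.1563]
tool_rot: [1.0, 0.024, -0.011, -0.004]
force: [0.2, -0.1, -4.4]
finger_gap: 0.462
```

```bash
python3 -c "
from h import *
st()"
```

```text
t 9.85 tcp [0.5144 0.1989 0.1563] z [-0.0215  0.0079 -0.9997] yaw 0.047 F [ 0.2 -0.1 -4.4] M [-0.012 -0.009  0.005] tip [0.5117 0.1999 0.0313] und [0.5141 0.199  0.1413]
```

>>> {"op": "send_rows", "data": {
  "commands": [
    {"delta_pos": [0, 0, -0.15], "yaw": 0},
    {"delta_pos": [0, 0, -0.15], "yaw": 0},
    {"delta_pos": [0, 0, -0.1], "yaw": 0}
  ]
}}

```text
t: 10.22
tcp_pos: [0.5145, 0.1989, 0.1521]
tool_rot: [1.0, 0.024, -0.01, -0.004]
force: [-0.5, -0.3, -3.4]
finger_gap: 0.461
```

```bash
python3 -c "
from h import *
st()"
```

```text
t 10.22 tcp [0.5145 0.1989 0.1521] z [-0.0212  0.0079 -0.9997] yaw 0.047 F [-0.5 -0.3 -3.4] M [-0.047 -0.035 -0.023] tip [0.5119 0.1999 0.0271] und [0.5142 0.199  0.1371]
```

>>> {"op": "send_rows", "data": {
  "commands": [
    {"delta_pos": [0, 0, -0.15], "yaw": 0},
    {"delta_pos": [0, 0, -0.15], "yaw": 0},
    {"delta_pos": [0, 0, -0.15], "yaw": 0}
  ]
}}

```text
t: 10.6
tcp_pos: [0.5146, 0.1989, 0.1473]
tool_rot: [1.0, 0.024, -0.01, -0.004]
force: [-0.1, -0.1, -4.0]
finger_gap: 0.461
```

```bash
python3 -c "
from h import *
st()"
```

```text
t 10.60 tcp [0.5146 0.1989 0.1473] z [-0.021   0.0079 -0.9997] yaw 0.047 F [-0.1 -0.1 -4. ] M [ 0.015 -0.031  0.003] tip [0.512  0.1999 0.0224] und [0.5143 0.199  0.1324]
```

>>> {"op": "send_rows", "data": {
  "commands": [
    {"delta_pos": [0, 0, -0.12], "yaw": 0},
    {"delta_pos": [0, 0, -0.12], "yaw": 0}
  ]
}}

```text
t: 10.85
tcp_pos: [0.5145, 0.1989, 0.1457]
tool_rot: [1.0, 0.024, -0.01, -0.004]
force: [-4.0, -1.8, 9.3]
finger_gap: 0.459
```

```bash
python3 -c "
from h import *
st()"
```

```text
t 10.85 tcp [0.5145 0.1989 0.1457] z [-0.0211  0.0078 -0.9997] yaw 0.047 F [-4.  -1.8  9.3] M [-0.281  0.371 -0.073] tip [0.5119 0.1999 0.0207] und [0.5142 0.199  0.1307]
```

Contact comes at underside z = 0.131, which is plate height and 12 mm below the lug tops. I'll relax the grip so it seats flat, then open.

>>> {"op": "send_rows", "data": {
  "commands": [
    {"delta_pos": [0, 0, -0.05], "yaw": 0},
    {"delta_pos": [0, 0, -0.05], "yaw": 0},
    {"delta_pos": [0, 0, 0], "yaw": 0}
  ],
  "force": 20
}}

```text
t: 11.22
tcp_pos: [0.5145, 0.1989, 0.1458]
tool_rot: [1.0, 0.024, -0.01, -0.004]
force: [-0.8, 0.0, -1.0]
finger_gap: 0.464
```

```bash
python3 -c "
from h import *
st()"
```

```text
t 11.22 tcp [0.5145 0.1989 0.1458] z [-0.02    0.0078 -0.9998] yaw 0.048 F [-0.8  0.  -1. ] M [-0.078  0.096 -0.026] tip [0.512  0.1999 0.0209] und [0.5142 0.1991 0.1308]
```

>>> {"op": "send_rows", "data": {
  "commands": [
    {"delta_pos": [0, 0, 0], "yaw": 0},
    {"delta_pos": [0, 0, 0], "yaw": 0},
    {"delta_pos": [0, 0, 0], "yaw": 0},
    {"delta_pos": [0, 0, 0], "yaw": 0},
    {"delta_pos": [0, 0, 0], "yaw": 0}
  ],
  "grip": -1
}}

```text
t: 11.85
tcp_pos: [0.5162, 0.1992, 0.1459]
tool_rot: [1.0, 0.024, -0.008, -0.004]
force: [-0.7, -0.6, -0.6]
finger_gap: 1.0
```

```bash
python3 -c "
from h import *
st()"
```

```text
t 11.85 tcp [0.5162 0.1992 0.1459] z [-0.0169  0.0086 -0.9998] yaw 0.047 F [-0.7 -0.6 -0.6] M [ 0.02  -0.012  0.02 ] tip [0.5141 0.2003 0.0209] und [0.516  0.1993 0.1309]
```

Released with no residual load. I'll retract up, then move away toward -y to look.

>>> {"op": "send_rows", "data": {
  "commands": [
    {"delta_pos": [0, 0, 1], "yaw": 0},
    {"delta_pos": [0, 0, 2], "yaw": 0},
    {"delta_pos": [0, 0, 3], "yaw": 0},
    {"delta_pos": [0, 0, 3], "yaw": 0},
    {"delta_pos": [0, 0, 3], "yaw": 0},
    {"delta_pos": [0, 0, 2], "yaw": 0}
  ]
}}

```text
t: 12.6
tcp_pos: [0.5148, 0.199, 0.2918]
tool_rot: [1.0, 0.024, -0.009, -0.004]
force: [-0.1, 0.1, -0.7]
finger_gap: 1.001
```

>>> {"op": "send_rows", "data": {
  "commands": [
    {"delta_pos": [-0.5, -4, 0.3], "yaw": 0},
    {"delta_pos": [-0.5, -5, 0.3], "yaw": 0},
    {"delta_pos": [-0.5, -5, 0], "yaw": 0},
    {"delta_pos": [-0.5, -5, 0], "yaw": 0},
    {"delta_pos": [-0.5, -5, 0], "yaw": 0},
    {"delta_pos": [-0.5, -5, 0], "yaw": 0},
    {"delta_pos": [-0.5, -5, 0], "yaw": 0},
    {"delta_pos": [-0.5, -3, 0], "yaw": 0},
    {"delta_pos": [0, 0, 0], "yaw": 0}
  ]
}}

```text
t: 13.72
tcp_pos: [0.4746, -0.1816, 0.3084]
tool_rot: [1.0, 0.025, 0.0, -0.003]
force: [-0.5, 1.5, 0.5]
finger_gap: 0.998
```

Run:
```python
from h import *
st()
s=manip.snapshot("scene");t=manip.snapshot("top")
def c(i,u,v,w=33,h=25): return cv2.resize(i[v-h:v+h,u-w:u+w],(400,300),interpolation=cv2.INTER_CUBIC)
cv2.imwrite("pics/c5.png",np.vstack([np.hstack([c(s,287,165),c(t,200,198)]),np.hstack([cv2.resize(s,(400,300)),cv2.resize(t,(400,300))])]))
```

```text
t 13.72 tcp [ 0.4746 -0.1816  0.3084] z [ 3.e-04  5.e-03 -1.e+00] yaw 0.050 F [-0.5  1.5  0.5] M [-0.006 -0.05   0.036] tip [ 0.4746 -0.181   0.1834] und [ 0.4746 -0.1816  0.2934]
```

View pics/c5.png

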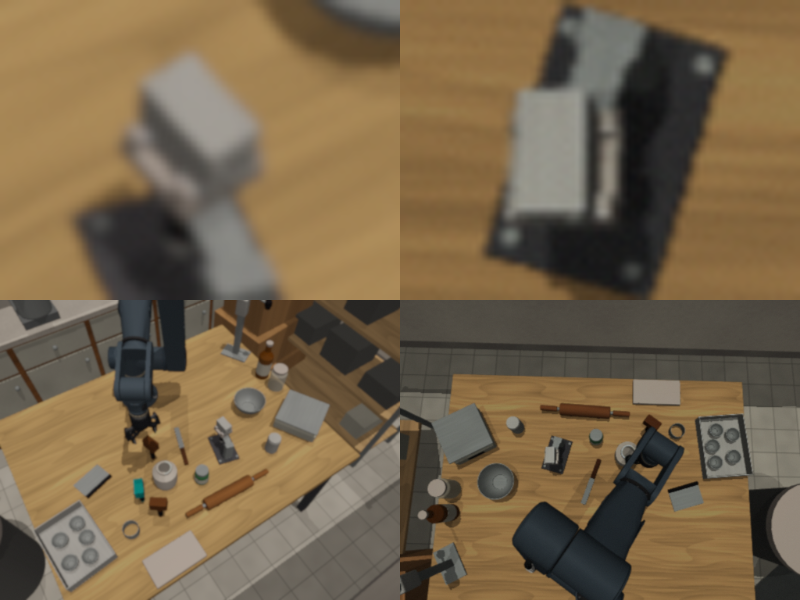

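The picture shows the head sitting flat in the channel: scene crop (200,115), top crop (548,150). Lugs are visible alongside, and nothing else has been displaced.

Run:
```python
from h import *
a=[(517,90),(586,90),(583,215),(508,212)];b=[(145,92),(195,55),(258,135),(205,178)]
a=np.mean([(167+(x-400)/6.06,173+y/6) for x,y in a],0);b=np.mean([(254+x/6.06,140+y/6) for x,y in b],0)
print("head top",tri(ray("top",*a),ray("scene",*b)))
manip.sign_off()
```

```text
head top [0.51369683 0.20200486 0.16270159]
the job is handed in; nothing more can be done
```

The mallet is hanging in the saddle, released, with the handle down through the hole. I handed the job in at about 14 s, with the arm clear of everything.

- **Lift and entry:** I gripped the aluminium mallet across its 40 mm width and lifted it straight out of the crock. The channel measured about 2.5° from world x in the pictures. I turned the head to match before lowering, so it needed no turning by feel at the lugs.
- **Seating:** I lowered it in small steps and felt no lug contact. It touched plate height with the underside at 0.131 m (plate 0.130 m, lug tops 0.142 m) and a push of about 13 N. I then eased the grip and opened the fingers.
- **Last picture:** The head sits between the lugs, and the bystanders and look-alikes look unmoved by eye.
- **Checks that disagreed:** My two-view estimate of the head's top came out at 0.163 m instead of 0.180 m. The same method read 8 mm low before the lift, so I put it down to hand-picked corners. It errs towards too low, so it doesn't suggest the head is resting on the lugs. The tool was also tilted about 1.3° during insertion, so the head may have settled by under 1 mm on release.

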